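Load the measuring unit's push-latch tray

ROBOT

A 7-joint arm with a two-finger parallel gripper is mounted at the origin on the work surface. World frame = base frame: x ahead of the robot, y to its left, z up, the work surface at z = 0. Lengths are in mm, angles in rad, forces in N, time in s.
With the tool pointing down it reaches from about 400 to 875 mm from the base axis. Payload 4.4 kg.
Tool frame: the origin (TCP) lies midway between the tips of the shut fingers; the grasp point (between the pads) lies ctrl.grip_depth behind it (ctrl.grip_depth is the distance from the TCP to the grasp point, in mm); z points along the fingers, y is the line along which they close (so a half turn about z gives the same grasp; the last joint's range is limited). The gripper opens to 85 mm and grips with 20 to 120 N. Pads are 22 mm wide; open, the fingers measure 114 mm over their backs; the gripper's body (76 mm by 85 mm) begins 54 mm behind the grasp point. The pads swing forward as they close: fully open they stand 13 mm farther back than shut.
Start: joints at [-1.381, 0.628, 0.038, 1.517, -0.027, 0.996, -0.02], TCP at [164.438, 628.87, 231.313] pointing down, gripper open.
Joint ranges: [-3.06, 3.06], [-0.37, 2.12], [-1.25, 1.32], [0.18, 2.47], [-1.1, 4.24], [0.23, 1.98], [-2.94, 2.94]. Speed limits (rad/s): [2.57, 2.57, 3.14, 3.14, 3.14, 3.14, 3.14].

INTERFACE

Orientations are given as [roll, pitch, yaw] about the fixed x, y, z axes, in that order (R = Rz(yaw) Ry(pitch) Rx(roll)).
In Python, from cell import ctrl gives the robot as it stands.
- The arm moves only by the tool carry_out, never from a script. Its argument "deltas" is one flat list of numbers, 7 for each row, row after row: the turn, a rotation vector about the tool's x, y, z in degrees, then the shift along the tool's x, y, z in m, then the closure, from -1 (fully open) to 1 (shut). In form: [wx, wy, wz, dx, dy, dz, claw, wx, wy, wz, dx, dy, dz, claw, ...]. A call has 1 to 12 rows; each row shifts and turns the commanded pose from where the row before left it, along the tool's axes as they then stand; what a row does not reach is not made up. A row lasts 1/8 s, in which the tool goes at most 62.5 mm and 10.7 degrees, less where a joint would pass 70% of its speed; a pose out of reach is approached as far as the arm can. A call with a gripper value outside its range is refused whole. The fingers move at their own pace and stop on an object; the grip force is fixed at half the most. Time passes only in rows, so rows that do not move let the fingers close. It gives the time, the measured TCP pose, the force, the opening and the grip force at its end, in the units of the state.
- ctrl.read_state(): the state, without advancing time (a new reading comes with each control period).
- ctrl.get_image(name): name is "scene" or "top" or "wrist"; returns the picture (400x640x3 uint8, red, green, blue); there is no depth.
- ctrl.calibration(name): a dict with "mtx" (3x3 intrinsics, pixels), "R" (3x3) and "t" (3): a world point X has camera coordinates R X + t. Camera axes: x right, y down, z forward; pixel columns grow to the right and rows downward; lengths in mm; the calibration is good to about 2 mm. The wrist camera is an equidistant fisheye: a pixel r from the principal point sees the ray r / f radians off the axis. A picture is of the moment at which its call begins: read the wrist's pose just before it. calibration takes no time and is no camera call; for the wrist camera it gives the pose at the moment of the call.
- ctrl.finish_job(): hands the job in; it is judged then, once.
The state is a dict: "clock": time; "qpos": joint angles; "qd": joint speeds; "tau": joint torques, N m; "eef_pos": TCP position; "tool_rot": TCP orientation; "force": force on the tool from outside, world axes, zero at the start; "torque": the same for the moment, N m; "width": finger opening in mm; "gripper_force": force on a finger pad.
Only numpy, scipy, OpenCV 4.12 (cv2) and the standard library are available. Lean on these libraries where they do the work, as an engineer would, in place of code of your own. Each camera call takes 0.05 s, during which the arm holds its last target. There are 200 camera calls.

TASK

Load the small aluminium clevis into the measuring unit: press the round release key so that the tray pops out, lay the clevis upright in the tray's nest, then push the tray gently home by its front until it clicks and stays shut by itself. Push on the tray with no more than 20 N, and on the key and the rest of the unit with no more than 25 N. Leave the spray can, the mouse and the tall support block where they are.

Things in the scene. Friction and masses are not known exactly. Their poses are not given: they have to be found in the camera images.
- unit: The measuring unit, fixed: grey case 240 mm deep (its x), 200 mm wide (its y), deck 66 mm high; white hood on the rear half, 92 mm high. Origin: centre of its underside. Its x axis points from front to back; the case's front is at its x = -120 mm, where the tray comes out towards -x. A spring ejects the tray (6 N shut, 2.5 N out). Never push the unit or its key with over 25 N.
- tray: The sliding tray. Origin: centre of the outer face of its white front block (96 mm wide, 24 mm thick, 9 to 51 mm above the bench), at the unit's x = -144 mm latched, -224 fully out; axes as the unit's. Push there along +x, never over 20 N: 7 to 10 N until its catch snaps in, 2 to 18 mm deeper than latched (varies, unseen), then 1 mm on a rubber stop, 10 N/mm; 13 to 16 N has clicked.
- nest (a point): Centre of the floor of the nest, a pocket on the tray 52 mm (x) by 34 mm (y) inside, with a black rim 6 mm high, 4 mm thick; floor 28 mm above the bench; axes as the unit's. 61 mm behind the front block's outer face: inside the case when shut, open to above when the tray is out (the case's front is then 43 mm behind the nest's centre).
- release (a joint): How far the release key is pressed, in m: 0 up, 0.0105 fully down on a hard stop. It springs back. While the tray is latched the key resists with about 5 to 6 N, then gives way and lets the tray go about 4 to 5 mm down; press it 8 or 9 mm. The tray latches only with the key up.
- release_top (a point): Centre of the top of the release key, a black round key 26 mm in diameter in a black ring on the deck, 15 mm proud of the deck (81 mm above the bench), 35 mm behind the case's front and 55 mm to its -y side. Pressed straight down.
- clevis: The part: a loose machined aluminium clevis, 44 mm (its x) by 26 mm (its y) and 22 mm high, 50 to 100 g: a 10 mm base with two 15 mm lugs, a 14 mm slot between them. Origin: centre of its underside. A half turn makes no difference. It lies in the nest with its x along the nest's x, slot up.
- spray: Bystander: white spray can with a blue cap, 52 mm in diameter, 150 mm high. Origin: centre of its underside.
- mouse: Bystander: black computer mouse, 100 by 58 by 31 mm. Origin: centre of its underside.
- support: Bystander: taller aluminium fixture support, foot 70 by 50 mm, 84 mm high. Origin: centre of its underside.
Things that resemble listed ones, but are neither listed nor needed, are in the scene too. Of the things that look like the clevis, take the one that is farthest to the robot's left at the start.

How it is judged (in metres and radians):
On the way, in this order (a step that is already met when the one before it is completed fails the run):
1. the release has let the tray pop fully out (x of tray in the frame of unit below -0.214 m), for 0.2 s.
2. the clevis lies upright in the nest, let go, with the tray still out and the key up (x of tray in the frame of unit below -0.194 m and value of joint release below 0.002 m and x of clevis in the frame of nest between -0.006 and 0.006 m and y of clevis in the frame of nest between -0.006 and 0.006 m and z of clevis in the frame of nest below 0.003 m and angle between clevis's own z axis and vertical below 0.08 rad and contact force between the fingers and clevis below 0.1 N), for 0.2 s.
At the end, for the whole second after the job is handed in: The tray is latched shut by itself (less than 4 mm further out than its latched place, at rest), the release key is up, and the clevis lies upright and still in the nest, centred within 6 mm and flat on its floor (x of tray in the frame of unit above -0.148 m and linear speed of tray below 0.01 m/s and value of joint release below 0.002 m and x of clevis in the frame of nest between -0.006 and 0.006 m and y of clevis in the frame of nest between -0.006 and 0.006 m and z of clevis in the frame of nest below 0.003 m and angle between clevis's own z axis and vertical below 0.08 rad and linear speed of clevis below 0.02 m/s); the robot touches nothing.
It fails at once if the tray is pushed with more than 20 N (contact force between any of the fingers, the arm and tray above 20 N).
It fails at once if the unit or its key is pushed with more than 25 N (contact force between any of the fingers, the arm and unit above 25 N).
It fails at once if a bystander is shifted by more than 20 mm (distance of any of spray, mouse, support from where it was at the start of the episode above 0.02 m).
It also fails if it takes over 64 s, if anything falls off the work surface, if the arm or the gripper's body presses on something with over 40 N, if the wrist force passes 120 N, or if a joint passes its speed limit or range.

## Working session

There is one attempt and no reset: what is moved stays moved. The work goes in short steps, Python scripts to look and compute and a tool call to move; the robot and the scene stay as the last step left them, time stands still between calls to the robot, and variables do not carry over. Pictures are saved under pics/ and viewed, at most 10 in all, crops included, and the job is handed in when it is done.

Besides the shell and the picture viewer there is one more tool, called in YAML: its name, and indented under it one key for each argument. carry_out: Moves the arm, as the interface text tells. Its arguments: {"type":"object","properties":{"deltas":{"type":"array"}},"required":["deltas"]}

```bash
mkdir -p pics
cat > h.py <<'E'
import numpy as np, cv2
from cell import ctrl
def shot(n,f):
    c=ctrl.calibration(n); im=ctrl.get_image(n); cv2.imwrite('pics/'+f+'.png',cv2.cvtColor(im,cv2.COLOR_RGB2BGR)); return im,c
def ray(c,n,uv):
    K=np.array(c['mtx']);R=np.array(c['R']);t=np.array(c['t']).ravel()
    x=(uv[0]-K[0,2])/K[0,0];y=(uv[1]-K[1,2])/K[1,1]
    if n=='wrist':
        r=np.hypot(x,y);s=np.sin(r)/max(r,1e-9);d=np.array([x*s,y*s,np.cos(r)])
    else: d=np.array([x,y,1.])
    return -R.T@t,R.T@d
def plane(c,n,uv,z):
    o,d=ray(c,n,uv);return o+d*(z-o[2])/d[2]
E
python3 - <<'E'
from h import *
ims=[]
for n in('scene','top'):
    im,c=shot(n,n+'0');print(n,(-np.array(c['R']).T@np.array(c['t']).ravel()).round(),np.array(c['mtx']).round(1).tolist())
print(ctrl.read_state(),ctrl.grip_depth)
E
```

```text
scene [1102. -393.  853.] [[403.3, 0.0, 318.6], [0.0, 403.3, 199.2], [0.0, 0.0, 1.0]]
top [ 431.  -39. 1361.] [[500.2, 0.0, 324.3], [0.0, 500.2, 201.3], [0.0, 0.0, 1.0]]
{'clock': 0.1, 'qpos': array([-1.38083667,  0.62921641,  0.03844341,  1.51826599, -0.02699167,
        0.99631311, -0.02001361]), 'qd': array([-4.48047211e-04, -1.38346929e-03,  5.40181415e-05, -1.47583010e-03,
       -7.79408808e-04, -9.55877754e-04,  4.84043567e-06]), 'tau': array([ 3.16020451e-03, -5.64529824e+01,  1.23083811e+00, -1.93972099e+01,
        1.13844388e-02,  5.42423208e-03, -2.81268308e-05]), 'eef_pos': array([164.26745334, 628.32207186, 230.505799  ]), 'tool_rot': array([-3.13990780e+00,  2.12400792e-05,  2.88582507e+00]), 'force': array([ 0.20280182, -1.0824563 ,  0.54875144]), 'torque': array([-0.01112998,  0.00662825, -0.03653121]), 'gripper_force': 0.0, 'width': 85.4353434682628} 18.700000000000003
```

View pics/top0.png

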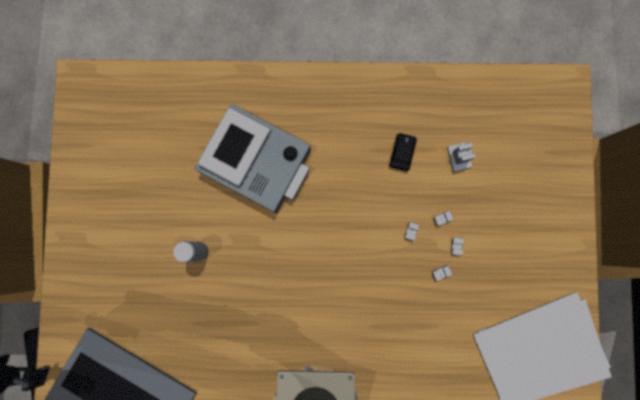

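View pics/scene0.png

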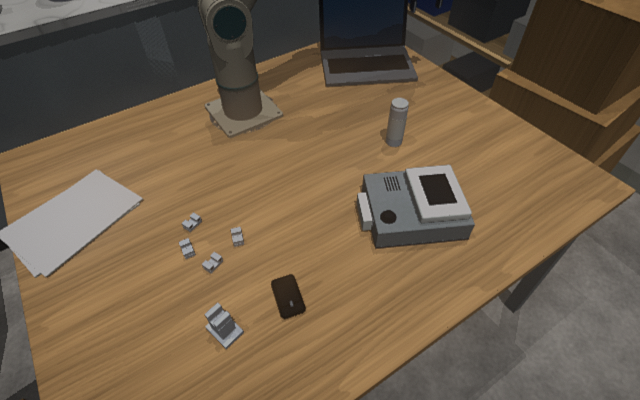

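Top view: the unit is at about (255,158), with its key at (291,153) and its tray front at (297,181), facing right and down. The four clevis-like parts are at (412,231), (443,218), (457,246) and (442,273). The leftmost is (412,231). The mouse is at (403,152), the support at (460,157) and the can at (188,252). The scene view agrees.

```bash
cat > m.py <<'E'
from h import *
P={}
for n,boxes in(('top',{'key':(278,140,304,167),'c1':(400,218,424,244),'c2':(430,208,456,228),'c3':(446,234,468,260),'c4':(428,263,456,283)}),('scene',{'key':(376,205,401,226),'c1':(226,222,248,248)})):
    im=cv2.imread(f'pics/{n}0.png');c=ctrl.calibration(n);hsv=cv2.cvtColor(im,cv2.COLOR_BGR2HSV)
    for k,(a,b,e,d) in boxes.items():
        s=hsv[b:d,a:e]
        m=(s[...,2]<60) if k=='key' else (s[...,1]<75)
        m=m.astype(np.uint8)
        nn,l,st,ce=cv2.connectedComponentsWithStats(m);i=1+np.argmax(st[1:,4])
        uv=ce[i]+[a,b];P[n,k]=uv
        cn=cv2.findContours((l==i).astype(np.uint8),0,2)[0][0]
        z=79 if k=='key' else 18
        print(n,k,uv.round(1),st[i,4],plane(c,n,uv,z).round(1),[x if isinstance(x,float) else np.round(x,1) for x in cv2.minAreaRect(cn)])
for k in('key','c1'):
    (o1,d1),(o2,d2)=[ray(ctrl.calibration(n),n,P[n,k]) for n in('top','scene')]
    s=np.linalg.lstsq(np.c_[d1,-d2],o2-o1,rcond=None)[0];print(k,(o1+s[0]*d1).round(1),(o2+s[1]*d2).round(1))
im=cv2.imread('pics/top0.png');c=ctrl.calibration('top');hsv=cv2.cvtColor(im,cv2.COLOR_BGR2HSV)
m=np.zeros(im.shape[:2],np.uint8);m[95:220,185:320]=(hsv[95:220,185:320,1]<75)
cn=max(cv2.findContours(m,0,2)[0],key=cv2.contourArea)
ap=cv2.approxPolyDP(cv2.convexHull(cn),3,True)[:,0];
for p in ap: print(p,plane(c,'top',p,66)[:2].round(1))
E
python3 m.py
```

```text
top key [290.  153.3] 143 [670.8  72.8  79. ] [array([12. , 13.5]), array([13., 12.]), 90.0]
top c1 [411.5 231. ] 193 [ 475.8 -251.9   18. ] [array([11.4, 13.1]), array([11.1, 17.7]), 18.434947967529297]
top c2 [443. 218.] 189 [ 511.8 -336.2   18. ] [array([13.1, 10. ]), array([10.8, 18. ]), 68.19859313964844]
top c3 [456.8 246. ] 202 [ 437.5 -372.5   18. ] [array([10.9, 12. ]), array([11.7, 18. ]), 5.194429397583008]
top c4 [441.7 272.8] 207 [ 366.1 -331.7   18. ] [array([13.7,  9.7]), array([11.5, 18.6]), 68.19859313964844]
scene key [387.9 216.4] 164 [680.8  68.   79. ] [array([12.3, 11.8]), array([14.1, 13.4]), 45.0]
scene c1 [236.9 236.2] 200 [ 482.3 -252.7   18. ] [array([10.8, 14.2]), array([18.8, 11. ]), 78.69007110595703]
key [673.1  73.9  66.4] [674.1  75.3  66.7]
c1 [ 476.1 -253.1   10.7] [ 476.7 -251.5   10.5]
[230 104] [803.6 236.1]
[309 145] [695.8  24.3]
[307 174] [618.8  28.1]
[294 198] [555.3  60.8]
[276 211] [520.7 106.9]
[195 169] [628.2 322.6]
```

carry_out:
  deltas: [0, 0, 0, -0.048, -0.034, 0, 1, 0, 0, 0, -0.048, -0.034, 0, 1, 0, 0, 0, -0.048, -0.034, 0, 1, 0, 0, 0, -0.048, -0.034, 0, 1, 0, 0, 0, -0.048, -0.034, 0, 1, 0, 0, 0, -0.048, -0.034, 0, 1, 0, 0, 0, -0.048, -0.034, 0, 1, 0, 0, 0, -0.048, -0.034, 0, 1, 0, 0, 0, -0.048, -0.034, 0, 1, 0, 0, 0, -0.048, -0.034, 0, 1, 0, 0, 0, -0.048, -0.034, 0, 1, 0, 0, 0, -0.048, -0.034, 0, 1]

```text
clock: 1.6
eef_pos: [619.3, 86.9, 230.9]
tool_rot: [3.142, -0.001, 2.886]
force: [0.9, 0.4, -0.3]
width: -0.4
gripper_force: 0.0
```

carry_out:
  deltas: [0, 0, 10, 0, 0, 0, 1, 0, 0, 10, 0, 0, 0, 1, 0, 0, 10, 0, 0, 0, 1, 0, 0, 10, 0, 0, 0, 1, 0, 0, 10, 0, 0, 0, 1, 0, 0, 10, 0, 0, 0, 1, 0, 0, 10, 0, 0, 0, 1, 0, 0, 10, 0, 0, 0, 1, 0, 0, 10, 0, 0, 0, 1, 0, 0, 10, 0, 0, 0, 1, 0, 0, 2, 0, 0, 0, 1, 0, 0, 0, 0, 0, 0, 1]

```text
clock: 3.1
eef_pos: [618.3, 88.5, 231.0]
tool_rot: [-3.141, 0.0, 1.108]
force: [-0.6, 1.2, 0.1]
width: 0.2
gripper_force: 0.0
```

Run:
```python
from h import *
im,c=shot('wrist','w1');s=ctrl.read_state()
print(s['eef_pos'],s['tool_rot'],s['qpos'].round(2),s['clock'],s['width'],s['force'])
for p in [(672,73,81),(476,-252,20)]:
    print(c['mtx'][0],(np.array(c['R'])@p+np.array(c['t']).ravel()).round())
```

```text
[618.31451937  88.47121825 231.10235384] [-3.14119357e+00  1.62671959e-04  1.10780885e+00] [-0.52  0.65  0.56  1.6  -0.39  1.   -0.3 ] 3.15 0.13710042677009854 [ 0.55100234 -0.02596942 -0.14071272]
[309.70691629   0.         318.34520084] [ 55. -24. 299.]
[309.70691629   0.         318.34520084] [ 24. 317. 472.]
```

View pics/w1.png

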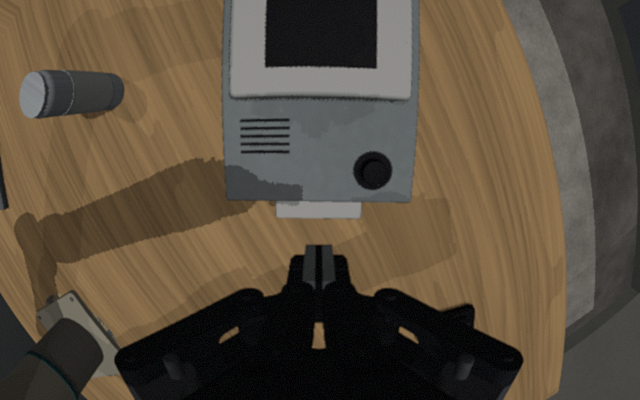

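The wrist view shows the key at (373,171), the case's front edge from (226,201) to (411,202), and the tray front below it at (318,210).

Run:
```python
from h import *
im=cv2.imread('pics/w1.png');c=ctrl.calibration('wrist')
g=cv2.cvtColor(im,cv2.COLOR_BGR2HSV)
m=(g[145:196,345:402,2]<48).astype(np.uint8)
n,l,st,ce=cv2.connectedComponentsWithStats(m);i=1+np.argmax(st[1:,4]);uv=ce[i]+[345,145]
print(st[i],uv)
k=plane(c,'wrist',uv,79);print('key',k)
# front edge: last low-sat row per column, off the tray
pts=[]
for u in list(range(234,270,3))+list(range(368,408,3)):
    col=g[180:225,u,1].astype(int);v=180+np.argmax(col>95);pts.append(plane(c,'wrist',(u,v-.5),66)[:2])
pts=np.array(pts,np.float32);vx,vy,x0,y0=cv2.fitLine(pts,cv2.DIST_HUBER,0,.01,.01).ravel()
if vy>0: vx,vy=-vx,-vy
d=np.array([vx,vy]) 
res=(pts-[x0,y0])@[-vy,vx];print('dir',d,'res',res.round(1))
for s in ((226,201),(411,202)): print(plane(c,'wrist',s,66))
# unit y should be (-sin,cos); unit x=(cos,sin)
yv=d if d[0]<0 else -d; xv=np.array([yv[1],-yv[0]]);yaw=np.arctan2(xv[1],xv[0]);print('yaw',yaw,np.degrees(yaw))
print('key depth behind front',(k[:2]-[x0,y0])@xv)
o=k[:2]+85*xv+55*yv;print('unit',o,'front out',o-224*xv,'nest out',o-163*xv)
```

```text
[   9    7   38   38 1112] [372.21672662 170.20323741]
key [672.72901797  78.27647475  79.        ]
dir [ 0.88876617 -0.4583609 ] res [-0.3 -0.2 -0.2 -0.1 -0.1 -0.   0.   0.1  0.1  0.2  0.2  0.2 24.4 19.2
 21.4 -0.3 -0.3 23.7 -0.2 -0.2 -0.1 -0.1 -0.   0.   0.1  0.1]
[520.71821805 113.91187972  66.        ]
[698.20343918  24.25798502  66.        ]
yaw 1.0946462 62.718605
key depth behind front 37.05804983330965
unit [662.80755496 179.03145293] front out [560.13471103 -20.05216523] nest out [588.09472537  34.16257171]
```

carry_out:
  deltas: [0, 0, 0, 0.014, 0.054, 0, 1, 0, 0, 0, 0, 0, 0.045, 1, 0, 0, 0, 0, 0, 0.045, 1, 0, 0, 0, 0, 0, 0.045, 1, 0, 0, 0, 0, 0, 0, 1, 0, 0, 0, 0, 0, 0, 1]

```text
clock: 3.9
eef_pos: [674.3, 76.3, 98.0]
tool_rot: [3.139, -0.001, 1.106]
force: [-0.5, -0.2, 0.2]
width: 0.0
gripper_force: 0.0
```

carry_out:
  deltas: [0, 0, 0, 0, 0, 0.007, 1, 0, 0, 0, 0, 0, 0.006, 1, 0, 0, 0, 0, 0, 0.003, 1, 0, 0, 0, 0, 0, 0, 1]

```text
clock: 4.4
eef_pos: [673.1, 76.7, 80.8]
tool_rot: [3.141, -0.0, 1.106]
force: [-1.0, -0.2, 2.3]
width: -0.1
gripper_force: 1.2
```

carry_out:
  deltas: [0, 0, 0, 0, 0, 0.002, 1, 0, 0, 0, 0, 0, 0.002, 1, 0, 0, 0, 0, 0, 0.0015, 1, 0, 0, 0, 0, 0, 0.001, 1, 0, 0, 0, 0, 0, 0, 1]

```text
clock: 5.03
eef_pos: [673.3, 76.6, 73.9]
tool_rot: [3.141, -0.0, 1.105]
force: [0.4, -0.8, 2.3]
width: 0.2
gripper_force: 1.5
```

carry_out:
  deltas: [0, 0, 0, 0, 0, 0.001, 1, 0, 0, 0, 0, 0, 0, 1, 0, 0, 0, 0, 0, 0, 1, 0, 0, 0, 0, 0, -0.02, 1, 0, 0, 0, 0, 0, -0.04, 0, 0, 0, 0, 0, 0, -0.04, 0, 0, 0, 0, 0, 0, -0.04, 0, 0, 0, 0, -0.014, -0.054, 0, 0, 0, 0, 0, 0, 0, 0, 0, 0, 0, 0, 0, 0, 0, 0]

```text
clock: 6.28
eef_pos: [618.8, 88.8, 213.7]
tool_rot: [3.141, -0.001, 1.106]
force: [0.6, 0.4, 0.4]
width: 42.5
gripper_force: 0.0
```

Run:
```python
from h import *
shot('top','top1');im,c=shot('wrist','w2');s=ctrl.read_state()
print(s['eef_pos'],s['tool_rot'],s['clock'],s['width'])
a=cv2.imread('pics/top1.png')[90:260,180:350];b=cv2.imread('pics/w2.png')[60:400,140:500]
cv2.imwrite('pics/v1.png',np.hstack([cv2.resize(a,(400,400)),cv2.resize(b,(400,400))]))
```

```text
[619.67834634  88.2408184  213.32468347] [ 3.14000462e+00 -4.87358951e-04  1.10565730e+00] 6.375 42.779942356065305
```

View pics/v1.png

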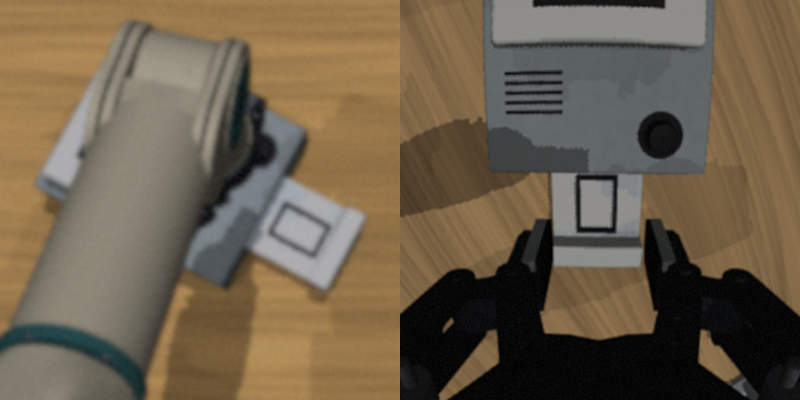

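The tray is out. In w2 the black nest rim is centred near original pixel (317,233).

Run:
```python
from h import *
for n,f,(a,b,e,d) in (('wrist','w2',(285,200,352,265)),('top','top1',(293,172,324,202))):
    im=cv2.imread(f'pics/{f}.png');c=ctrl.calibration(n);g=cv2.cvtColor(im,cv2.COLOR_BGR2GRAY)[b:d,a:e]
    m=(g<(70 if n=='wrist' else 95)).astype(np.uint8)
    nn,l,st,ce=cv2.connectedComponentsWithStats(m)
    for i in range(1,nn):
        if st[i,4]>40:
            cn=max(cv2.findContours((l==i).astype(np.uint8),0,2)[0],key=cv2.contourArea)
            w=np.array([plane(c,n,p+[a,b],34)[:2] for p in cn[:,0]],np.float32)
            (ctr,sz,ang)=cv2.minAreaRect(w);print(n,st[i],ctr,sz,ang,np.mean(w,0))
```

```text
wrist [  0   0  24   7 146] (586.6729125976562, 74.0726547241211) (6.904102325439453, 25.362741470336914) 63.35871505737305 [589.3065   72.35335]
wrist [ 13   8  38  50 609] (589.8535766601562, 31.9967041015625) (60.84332275390625, 41.55326843261719) 63.34412384033203 [597.552   47.0475]
wrist [  0  61  67   4 202] (574.4910888671875, -2.8895626068115234) (4.099081039428711, 78.43634033203125) 63.34074783325195 [5.6766809e+02 3.8973656e-01]
```

carry_out:
  deltas: [0, 0, 0, -0.046, 0.003, 0, -0.3, 0, 0, 0, -0.046, 0.003, 0, -0.3, 0, 0, 0, -0.046, 0.003, 0, -0.3, 0, 0, 0, -0.046, 0.003, 0, -0.3, 0, 0, 0, -0.046, 0.003, 0, -0.3, 0, 0, 0, -0.046, 0.003, 0, -0.3, 0, 0, 0, -0.046, 0.003, 0, -0.3, 0, 0, 0, -0.046, 0.003, 0, -0.3]

```text
clock: 7.38
eef_pos: [475.0, -253.7, 212.9]
tool_rot: [3.14, 0.001, 1.105]
force: [0.7, -1.1, -0.5]
width: 55.5
gripper_force: 0.0
```

carry_out:
  deltas: [0, 0, 10, 0, 0, 0, -0.3, 0, 0, 10, 0, 0, 0, -0.3, 0, 0, 10, 0, 0, 0, -0.3, 0, 0, 10, 0, 0, 0, -0.3, 0, 0, 10, 0, 0, 0, -0.3, 0, 0, 10, 0, 0, 0, -0.3, 0, 0, 10, 0, 0, 0, -0.3, 0, 0, 10, 0, 0, 0, -0.3, 0, 0, 2, 0, 0, 0, -0.3, 0, 0, 0, 0, 0, 0, -0.3, 0, 0, 0, 0, 0, 0, -0.3]

```text
clock: 8.75
eef_pos: [474.9, -251.5, 212.9]
tool_rot: [-3.142, -0.0, -0.324]
force: [-0.5, 0.7, -0.1]
width: 55.8
gripper_force: 0.0
```

Run:
```python
from h import *
im,c=shot('wrist','w3');s=ctrl.read_state()
print(s['eef_pos'],s['tool_rot'],s['qpos'].round(2),s['clock'],s['width'])
print((np.array(c['R'])@(476,-252,11)+np.array(c['t']).ravel()).round())
```

```text
[ 474.86874595 -251.40494887  212.86856904] [-3.14138762e+00 -1.65774219e-04 -3.24458127e-01] [-0.15  0.67  0.95  1.87 -0.67  0.96 -0.78] 8.8 55.62824395794605
[ -0. -31. 351.]
```

View pics/w3.png

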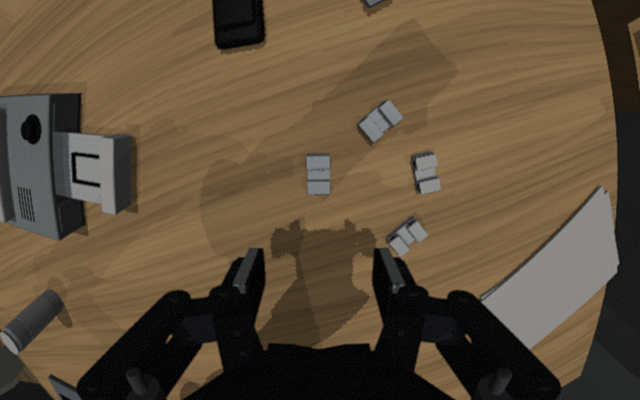

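The target clevis is at (318,174), with its long axis along the tool's x. The fingers straddle it lower down in the image.

Run:
```python
from h import *
im=cv2.imread('pics/w3.png');c=ctrl.calibration('wrist')
a,b,e,d=295,142,342,206
g=cv2.cvtColor(im,cv2.COLOR_BGR2HSV)[b:d,a:e]
m=(g[...,1]<75).astype(np.uint8);m=cv2.morphologyEx(m,cv2.MORPH_CLOSE,np.ones((5,5)))
cn=max(cv2.findContours(m,0,2)[0],key=cv2.contourArea)
for z in(0,22):
    w=np.array([plane(c,'wrist',p+[a,b],z)[:2] for p in cn[:,0]],np.float32);print(z,cv2.minAreaRect(w))
cv2.imwrite('pics/v2.png',cv2.resize(im[b-10:d+10,a-10:e+10],None,fx=6,fy=6))
```

```text
0 ((473.1933288574219, -250.7211456298828), (28.524805068969727, 49.476131439208984), 71.47785949707031)
22 ((477.8781433105469, -252.32302856445312), (26.75777816772461, 46.41127395629883), 71.4779281616211)
```

View pics/v2.png

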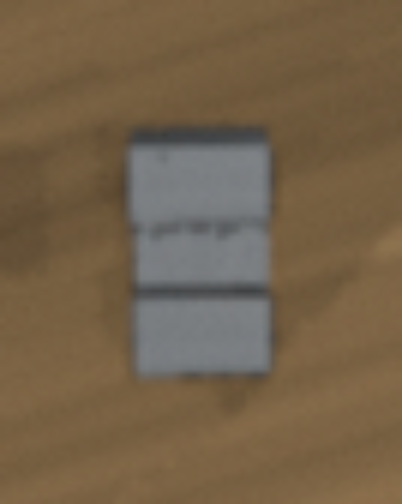

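The crop shows the clevis upright with its slot across, and a thin strip of end face at the top. Allowing for that strip, the centre is about (476.7,-251.9) and the yaw about -18.5°.

carry_out:
  deltas: [0, 0, 0, 0.002, 0, 0.05, -0.3, 0, 0, 0, 0, 0, 0.05, -0.3, 0, 0, 0, 0, 0, 0.05, -0.3, 0, 0, 0, 0, 0, 0.035, -0.3, 0, 0, 0, 0, 0, 0.015, -0.3, 0, 0, 0, 0, 0, 0.007, -0.3, 0, 0, 0, 0, 0, 0, -0.3, 0, 0, 0, 0, 0, 0, 1, 0, 0, 0, 0, 0, 0, 1, 0, 0, 0, 0, 0, 0, 1, 0, 0, 0, 0, 0, 0, 1, 0, 0, 0, 0, 0, 0, 1]

```text
clock: 10.3
eef_pos: [477.4, -252.2, 7.0]
tool_rot: [-3.142, -0.002, -0.325]
force: [-0.1, -0.5, 5.6]
width: 24.2
gripper_force: 58.9
```

carry_out:
  deltas: [0, 0, 0, 0, 0, -0.03, 1, 0, 0, 0, 0, 0, -0.04, 1, 0, 0, 0, 0, 0, -0.04, 1, 0, 0, 0, 0, 0, -0.04, 1, 0, 0, 0, 0.002, -0.043, 0, 1, 0, 0, 0, 0.002, -0.044, 0, 1, 0, 0, 0, 0.002, -0.044, 0, 1, 0, 0, 0, 0.002, -0.044, 0, 1, 0, 0, 0, 0.002, -0.044, 0, 1, 0, 0, 0, 0.003, -0.044, 0, 1, 0, 0, 0, 0.003, -0.042, 0, 1, 0, 0, 0, 0, 0, 0, 1]

```text
clock: 11.8
eef_pos: [590.3, 36.9, 155.4]
tool_rot: [-3.139, 0.001, -0.318]
force: [0.4, -0.2, -1.2]
width: 24.3
gripper_force: 59.2
```

carry_out:
  deltas: [0, 0, -10, 0, 0, 0, 1, 0, 0, -10, 0, 0, 0, 1, 0, 0, -10, 0, 0, 0, 1, 0, 0, -10, 0, 0, 0, 1, 0, 0, -10, 0, 0, 0, 1, 0, 0, -10, 0, 0, 0, 1, 0, 0, -10, 0, 0, 0, 1, 0, 0, -10, 0, 0, 0, 1, 0, 0, -1.7, 0, 0, 0, 1, 0, 0, 0, 0, 0, 0, 1, 0, 0, 0, 0, 0, 0, 1]

```text
clock: 13.18
eef_pos: [589.3, 31.8, 155.8]
tool_rot: [3.142, 0.0, 1.098]
force: [-0.1, 0.3, -0.2]
width: 23.7
gripper_force: 59.1
```

Run:
```python
from h import *
im,c=shot('wrist','w4');s=ctrl.read_state()
print(s['eef_pos'],s['tool_rot'],s['clock'],s['width'])
cv2.imwrite('pics/v3.png',cv2.resize(im[100:400,200:440],None,fx=2,fy=2))
```

```text
[589.31219001  31.86804085 155.74025307] [-3.14154411e+00  3.56389309e-04  1.09897565e+00] 13.225 24.532902480849593
```

View pics/v3.png

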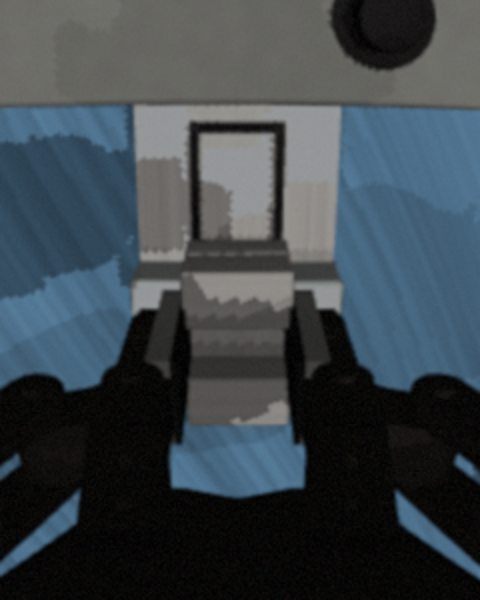

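The clevis is held upright with its slot up. In w4 the rim's far outer corners are at about (295,161.5) and (342.5,161.5), and its sides run down to v≈220. I'll check the nest position from these.

Run:
```python
from h import *
im=cv2.imread('pics/w4.png');c=ctrl.calibration('wrist')
g=cv2.cvtColor(im,cv2.COLOR_BGR2GRAY)
psi=1.099;xv=np.array([np.cos(psi),np.sin(psi)]);yv=np.array([-xv[1],xv[0]])
o=np.array([589.3,31.87])
f=lambda u,v:np.array([(plane(c,'wrist',(u,v),34)[:2]-o)@k for k in(xv,yv)])
for v in(170,180,190,200,210,216):
    r=np.where(g[v,285:355]<70)[0]+285; print(v,r.min(),r.max(),f(r.min()-.5,v).round(1),f(r.max()+.5,v).round(1))
for u in(305,312,319,326,333):
    r=np.where(g[150:172,u]<70)[0]+150; print(u,r.min(),r.max(),f(u,r.min()-.5).round(1))
```

```text
170 295 341 [21.5 20.3] [ 21.5 -20.7]
180 295 341 [12.5 20.5] [ 12.6 -20.8]
190 295 341 [ 3.4 20.7] [  3.4 -21. ]
200 295 340 [-5.9 20.9] [ -5.9 -20.4]
210 295 340 [-15.4  21.1] [-15.4 -20.6]
216 295 340 [-21.2  21.2] [-21.2 -20.7]
305 161 165 [29.9 11.1]
312 162 165 [29.  5.]
319 161 165 [29.9 -1. ]
326 162 165 [29.  -7.1]
333 162 165 [ 29.  -13.1]
```

carry_out:
  deltas: [0, 0, 0, 0, 0, 0.04, 1, 0, 0, 0, 0, 0, 0.04, 1, 0, 0, 0, 0, 0, 0.025, 1, 0, 0, 0, 0, 0, 0.01, 1, 0, 0, 0, 0, 0, 0.004, 1, 0, 0, 0, 0, 0, 0, 1]

```text
clock: 13.98
eef_pos: [590.0, 31.9, 37.4]
tool_rot: [3.141, -0.0, 1.1]
force: [-0.3, -0.1, -0.0]
width: 24.1
gripper_force: 59.2
```

carry_out:
  deltas: [0, 0, 0, 0, 0, 0.0015, 1, 0, 0, 0, 0, 0, 0, 1]

```text
clock: 14.22
eef_pos: [589.8, 32.0, 35.9]
tool_rot: [3.141, -0.001, 1.1]
force: [-0.1, 0.2, -0.2]
width: 24.2
gripper_force: 59.2
```

carry_out:
  deltas: [0, 0, 0, 0, 0, 0.0008, 1, 0, 0, 0, 0, 0, 0, 1]

```text
clock: 14.48
eef_pos: [589.7, 32.0, 35.0]
tool_rot: [3.141, -0.001, 1.1]
force: [-0.2, 0.8, 4.5]
width: 24.0
gripper_force: 59.7
```

Seated with 4.5 N of contact. Next I release and rise.

carry_out:
  deltas: [0, 0, 0, 0, 0, 0, 0, 0, 0, 0, 0, 0, 0, 0, 0, 0, 0, 0, 0, 0, 0, 0, 0, 0, 0, 0, -0.02, 0, 0, 0, 0, 0, 0, -0.05, 0, 0, 0, 0, 0, 0, -0.05, 0, 0, 0, 0, 0, 0, -0.04, 0, 0, 0, 0, 0, 0, 0, 0]

```text
clock: 15.48
eef_pos: [591.8, 31.5, 199.2]
tool_rot: [3.135, -0.004, 1.1]
force: [0.2, 0.5, -1.1]
width: 42.8
gripper_force: 0.0
```

Run:
```python
from h import *
im,c=shot('wrist','w5');s=ctrl.read_state()
print(s['eef_pos'],s['tool_rot'],s['clock'],s['width'])
cv2.imwrite('pics/v4.png',cv2.resize(cv2.imread('pics/w5.png')[120:400,210:430],None,fx=2,fy=2))
```

```text
[590.31589971  31.93937156 196.91729693] [ 3.13840756e+00 -2.40213343e-03  1.10028543e+00] 15.525 42.47937578972673
```

View pics/v4.png

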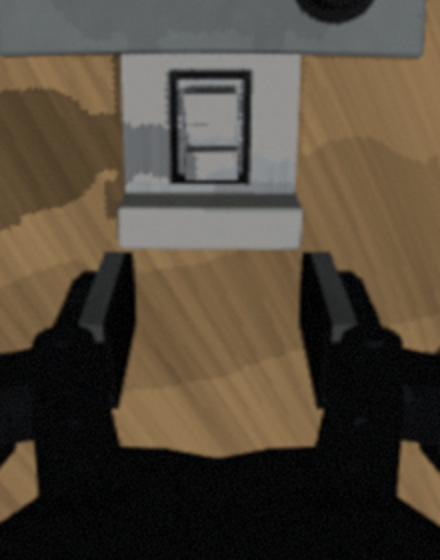

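The clevis sits flat inside the nest rim, centred. The tray front is clear. I'll close the fingers, back off along -x, go down and push.

carry_out:
  deltas: [0, 0, 0, -0.05, 0, 0, 1, 0, 0, 0, -0.05, 0, 0, 1, 0, 0, 0, 0, 0, 0, 1, 0, 0, 0, 0, 0, 0.05, 1, 0, 0, 0, 0, 0, 0.05, 1, 0, 0, 0, 0, 0, 0.04, 1, 0, 0, 0, 0, 0, 0.028, 1, 0, 0, 0, 0, 0, 0, 1, 0, 0, 0, 0, 0, 0, 1]

```text
clock: 16.65
eef_pos: [544.5, -57.0, 27.0]
tool_rot: [3.141, -0.0, 1.101]
force: [-0.2, -0.4, -0.3]
width: 0.2
gripper_force: 0.0
```

```bash
cat > p.py <<'E'
from h import *
s=ctrl.read_state();a=1.0995;xv=np.array([np.cos(a),np.sin(a)]);p=s['eef_pos'];d=p[:2]-[589.8,32]
print('x rel nest-out',(d@xv).round(2),'y',(d@[-xv[1],xv[0]]).round(2),'z',p[2].round(1),'F',(s['force'][:2]@xv).round(2),s['force'].round(1),s['tool_rot'].round(3),s['clock'])
E
python3 p.py
```

```text
x rel nest-out -99.88 y -0.06 z 27.0 F -0.44 [-0.2 -0.4 -0.3] [ 3.141 -0.     1.101] 16.65
```

carry_out:
  deltas: [0, 0, 0, 0.01, 0, 0, 1, 0, 0, 0, 0.01, 0, 0, 1, 0, 0, 0, 0.004, 0, 0, 1, 0, 0, 0, 0.004, 0, 0, 1, 0, 0, 0, 0.004, 0, 0, 1, 0, 0, 0, 0.004, 0, 0, 1, 0, 0, 0, 0.004, 0, 0, 1, 0, 0, 0, 0.004, 0, 0, 1, 0, 0, 0, 0, 0, 0, 1]

```text
clock: 17.77
eef_pos: [564.6, -17.4, 26.5]
tool_rot: [3.141, -0.001, 1.101]
force: [-1.8, -3.1, 2.5]
width: 0.4
gripper_force: 1.4
```

```bash
python3 p.py
```

```text
x rel nest-out -55.5 y 0.03 z 26.5 F -3.63 [-1.8 -3.1  2.5] [ 3.141e+00 -1.000e-03  1.101e+00] 17.775
```

carry_out:
  deltas: [0, 0, 0, 0.005, 0, 0, 1, 0, 0, 0, 0.005, 0, 0, 1, 0, 0, 0, 0.005, 0, 0, 1, 0, 0, 0, 0.005, 0, 0, 1, 0, 0, 0, 0.005, 0, 0, 1, 0, 0, 0, 0.005, 0, 0, 1, 0, 0, 0, 0.005, 0, 0, 1, 0, 0, 0, 0.005, 0, 0, 1, 0, 0, 0, 0.005, 0, 0, 1, 0, 0, 0, 0.005, 0, 0, 1, 0, 0, 0, 0.004, 0, 0, 1, 0, 0, 0, 0, 0, 0, 1]

```text
clock: 19.27
eef_pos: [589.0, 29.8, 26.5]
tool_rot: [3.14, 0.001, 1.1]
force: [-0.1, -4.3, 1.7]
width: -0.0
gripper_force: 2.6
```

```bash
python3 p.py
```

```text
x rel nest-out -2.31 y -0.23 z 26.5 F -3.84 [-0.1 -4.3  1.7] [3.14e+00 1.00e-03 1.10e+00] 19.275
```

carry_out:
  deltas: [0, 0, 0, 0.002, 0, 0, 1, 0, 0, 0, 0.002, 0, 0, 1, 0, 0, 0, 0.002, 0, 0, 1, 0, 0, 0, 0.002, 0, 0, 1, 0, 0, 0, 0.001, 0, 0, 1, 0, 0, 0, 0, 0, 0, 1]

```text
clock: 20.02
eef_pos: [592.3, 36.3, 26.5]
tool_rot: [3.141, 0.002, 1.099]
force: [-2.2, -8.3, 3.5]
width: 0.0
gripper_force: 3.9
```

```bash
python3 p.py
```

```text
x rel nest-out 4.95 y -0.25 z 26.5 F -8.41 [-2.2 -8.3  3.5] [3.141e+00 2.000e-03 1.099e+00] 20.025
```

carry_out:
  deltas: [0, 0, 0, 0.001, 0, 0, 1, 0, 0, 0, 0, 0, 0, 1]

```text
clock: 20.27
eef_pos: [592.6, 36.9, 26.5]
tool_rot: [3.141, 0.003, 1.099]
force: [-3.0, -8.6, 4.0]
width: 0.2
gripper_force: 4.3
```

carry_out:
  deltas: [0, 0, 0, 0.001, 0, 0, 1, 0, 0, 0, 0, 0, 0, 1]

```text
clock: 20.52
eef_pos: [593.1, 37.8, 26.5]
tool_rot: [3.141, 0.003, 1.099]
force: [-2.2, -7.9, 3.8]
width: 0.1
gripper_force: 4.2
```

carry_out:
  deltas: [0, 0, 0, 0.001, 0, 0, 1, 0, 0, 0, 0, 0, 0, 1]

```text
clock: 20.78
eef_pos: [593.4, 38.6, 26.5]
tool_rot: [3.141, 0.003, 1.099]
force: [-2.5, -8.5, 2.3]
width: -0.3
gripper_force: 4.3
```

carry_out:
  deltas: [0, 0, 0, 0.001, 0, 0, 1, 0, 0, 0, 0, 0, 0, 1]

```text
clock: 21.02
eef_pos: [593.9, 39.4, 26.5]
tool_rot: [3.141, 0.003, 1.099]
force: [-1.8, -8.5, 4.9]
width: 0.1
gripper_force: 4.4
```

carry_out:
  deltas: [0, 0, 0, 0.001, 0, 0, 1, 0, 0, 0, 0, 0, 0, 1]

```text
clock: 21.28
eef_pos: [594.6, 40.8, 26.5]
tool_rot: [3.141, 0.002, 1.099]
force: [-1.4, -6.2, 2.5]
width: -0.1
gripper_force: 3.1
```

carry_out:
  deltas: [0, 0, 0, 0.001, 0, 0, 1, 0, 0, 0, 0, 0, 0, 1]

```text
clock: 21.52
eef_pos: [595.4, 42.4, 26.5]
tool_rot: [3.141, 0.001, 1.1]
force: [-0.9, -6.8, 2.7]
width: 0.0
gripper_force: 3.2
```

carry_out:
  deltas: [0, 0, 0, 0.001, 0, 0, 1, 0, 0, 0, 0, 0, 0, 1]

```text
clock: 21.78
eef_pos: [595.9, 43.2, 26.5]
tool_rot: [3.141, 0.002, 1.1]
force: [-0.9, -6.0, 2.1]
width: 0.1
gripper_force: 3.2
```

carry_out:
  deltas: [0, 0, 0, 0.001, 0, 0, 1, 0, 0, 0, 0, 0, 0, 1]

```text
clock: 22.02
eef_pos: [596.3, 44.0, 26.5]
tool_rot: [3.141, 0.002, 1.1]
force: [-1.8, -7.1, 2.4]
width: -0.0
gripper_force: 3.3
```

carry_out:
  deltas: [0, 0, 0, 0.0012, 0, 0, 1, 0, 0, 0, 0, 0, 0, 1]

```text
clock: 22.28
eef_pos: [596.9, 45.1, 26.5]
tool_rot: [3.141, 0.002, 1.1]
force: [-0.4, -6.7, 2.3]
width: -0.1
gripper_force: 3.2
```

carry_out:
  deltas: [0, 0, 0, 0.0012, 0, 0, 1, 0, 0, 0, 0, 0, 0, 1]

```text
clock: 22.52
eef_pos: [597.1, 45.7, 26.5]
tool_rot: [3.141, 0.002, 1.099]
force: [-2.5, -7.9, 1.9]
width: 0.1
gripper_force: 3.8
```

carry_out:
  deltas: [0, 0, 0, 0.0006, 0, 0, 1, 0, 0, 0, 0, 0, 0, 1]

```text
clock: 22.78
eef_pos: [597.2, 45.8, 26.5]
tool_rot: [3.141, 0.003, 1.099]
force: [-3.1, -7.9, 4.4]
width: -0.0
gripper_force: 4.2
```

carry_out:
  deltas: [0, 0, 0, 0.0006, 0, 0, 1, 0, 0, 0, 0, 0, 0, 1]

```text
clock: 23.02
eef_pos: [597.2, 45.9, 26.5]
tool_rot: [3.141, 0.003, 1.099]
force: [-3.7, -8.6, 3.8]
width: -0.4
gripper_force: 4.6
```

carry_out:
  deltas: [0, 0, 0, 0.001, 0, 0, 1, 0, 0, 0, 0, 0, 0, 1]

```text
clock: 23.28
eef_pos: [597.3, 46.0, 26.5]
tool_rot: [3.141, 0.004, 1.098]
force: [-4.3, -9.8, 5.1]
width: 0.1
gripper_force: 5.4
```

carry_out:
  deltas: [0, 0, 0, 0.001, 0, 0, 1, 0, 0, 0, 0, 0, 0, 1]

```text
clock: 23.52
eef_pos: [597.4, 46.2, 26.5]
tool_rot: [3.141, 0.005, 1.098]
force: [-4.9, -11.2, 5.4]
width: 0.4
gripper_force: 6.1
```

carry_out:
  deltas: [0, 0, 0, 0.0008, 0, 0, 1, 0, 0, 0, 0, 0, 0, 1]

```text
clock: 23.78
eef_pos: [597.4, 46.3, 26.5]
tool_rot: [3.142, 0.006, 1.098]
force: [-5.2, -10.8, 5.3]
width: 0.2
gripper_force: 6.7
```

carry_out:
  deltas: [0, 0, 0, 0.0009, 0, 0, 1, 0, 0, 0, 0, 0, 0, 1]

```text
clock: 24.02
eef_pos: [597.5, 46.5, 26.5]
tool_rot: [-3.141, 0.007, 1.097]
force: [-5.6, -14.0, 6.1]
width: 0.0
gripper_force: 7.3
```

That is 15 N along x, past the click. I'll back off gently and check.

carry_out:
  deltas: [0, 0, 0, -0.003, 0, 0, 1, 0, 0, 0, -0.003, 0, 0, 1, 0, 0, 0, -0.003, 0, 0, 1, 0, 0, 0, -0.004, 0, 0, 1, 0, 0, 0, -0.005, 0, 0, 1, 0, 0, 0, -0.01, 0, 0, 1, 0, 0, 0, -0.03, 0, 0, 1, 0, 0, 0, -0.05, 0, 0, 1, 0, 0, 0, 0, 0, -0.05, 1, 0, 0, 0, 0, 0, -0.06, 1, 0, 0, 0, 0, 0, -0.05, 1, 0, 0, 0, 0, 0, 0, 1]

```text
clock: 25.52
eef_pos: [553.0, -43.9, 190.1]
tool_rot: [3.136, -0.005, 1.102]
force: [-0.5, 0.2, 0.0]
width: 0.2
gripper_force: 0.0
```

```bash
python3 p.py
python3 - <<'E'
from h import *
shot('wrist','w6');shot('scene','s6')
a=cv2.imread('pics/w6.png')[0:300,170:470];b=cv2.imread('pics/s6.png')[140:270,320:490]
cv2.imwrite('pics/v5.png',np.hstack([cv2.resize(a,(400,400)),cv2.resize(b,(400,400))]))
E
```

```text
x rel nest-out -84.36 y -1.64 z 190.1 F -0.04 [-0.5  0.2  0. ] [ 3.136 -0.005  1.102] 25.525
```

View pics/v5.png

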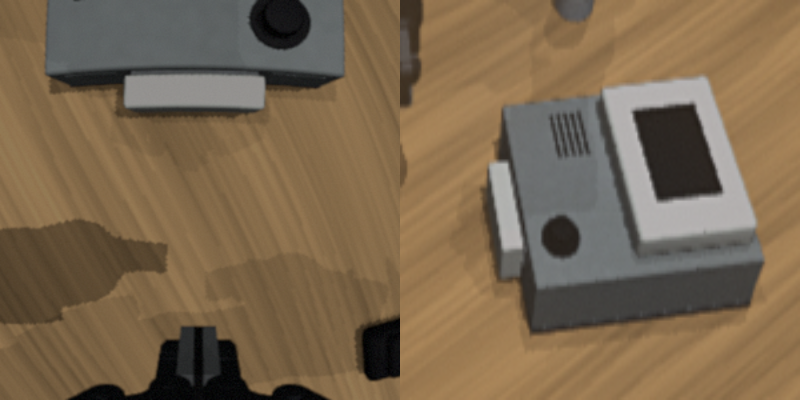

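The tray is shut and stays shut on its own, the key is up, and the robot is touching nothing, so I'm handing in.

```bash
python3 -c "
from cell import ctrl
print(ctrl.finish_job())"
```

```text
the job is handed in; nothing more can be done
None
```

I laid the clevis upright in the nest, pushed the tray home (about 16 N at most), and handed the job in at about 26 s; the last pictures show the tray shut by itself with the key up, but the judge's result was not shown.

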